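# Snap a fresh filter cartridge into the spring-clip holder

## Task

Take the fresh white filter cartridge from its rest and snap it into the holder between the two spring clips, its blue end at the blue clip, pressing it down until it is fully home and both clips have closed over its ends. Push gently and stop once it is home (a shove of 25 N or more would crack the holder), and leave the spent brown cartridge and everything else on the bench where it is.

Things in the scene. Friction and masses are not known exactly. Their poses are not given: they have to be found in the camera images.
- cartridge: fresh filter cartridge: rigid white cylinder, 32 mm diameter, 110 mm long, 170 to 290 g; origin at its middle on the axis, x along the axis towards the blue end (other end grey). Each end is chamfered from 32 mm down to a flat 14 mm end face over the last 8 mm. Starts lying level in a grey rest, axis 40 mm above the bench
- blue_end (a point): centre of the cartridge's blue end face, 55 mm from its middle
- holder: cartridge holder, fixed: grey base 160 x 74 x 12 mm, origin under its centre on the bench, x towards the blue clip. On it an aluminium block (138 x 44 mm) with two rigid black V supports at x = +-30 mm (48 mm clear between, for fingers) and a clip at each end. The block's height is adjustable and NOT measured: the axis of a cartridge lying home is 60 to 108 mm above the bench; block top 30 mm below that axis
- blue_mark (a point): top of the holder's base at its blue end, 70 mm from the holder's middle, 12 mm above the bench
- clip_blue (a joint): blue-tipped spring clip at the holder's +x end: upright sprung leaf with an inward polished round nose (8 mm across, 26 mm long), innermost line 51 mm from the holder's middle, nose centre 14.5 mm above the home axis; flared tip ends 29 mm above that axis. Hinge angle, rad: 0 closed, about 0.09 spread by the cartridge's end (4 mm at the nose); springs back to 0
- clip_grey (a joint): grey-tipped clip at the -x end, the same mirrored. A level cartridge first touches both noses about 27 mm above home, needs about 5 to 12 N in all to spread them, passes over about 7 mm above home and is then drawn down into the rigid supports, where the force rises steeply. Hinge angle, rad: 0 closed, about 0.09 spread
- spent: spent cartridge, brown with two orange ends, same size as the fresh one, lying in an identical grey rest; origin at its middle, x along its axis; not to be used or moved
- rest_a: grey rest of the fresh cartridge, fixed: base 90 x 40 x 5 mm with two V supports at x = +-30 mm (48 mm clear between them, fingers can reach 16 mm below the cartridge there); origin under its centre, x along the cartridge's axis
- rest_b: identical fixed grey rest, of the spent cartridge
- red_jar: small white jar with red lid, 44 mm across, 55 mm high; origin at its underside; bystander, leave alone
- blue_bottle: white bottle with blue cap, 66 mm across, 140 mm high; origin at its underside; bystander, leave alone
- beaker: glass beaker, 70 mm across, 90 mm high; origin at its underside; bystander, leave alone
- spatula: flat steel lab spatula, 180 mm long, 18 mm wide, 4 mm thick, lying flat; origin at its middle; bystander, leave alone
- white_tub: white tub with lid, 90 mm across, 80 mm high; origin at its underside; bystander, leave alone
- weight: brass weight, 32 mm across, 30 mm high; origin at its underside; bystander, leave alone
Mind the look-alikes: they are no part of the job. Leave any purple look-alike of the holder alone.

How it is judged:
At the end, for the whole second after the job is handed in: The cartridge lies at rest on both V supports of the holder: its middle within 5 mm of the holder's middle and centre line, 55 to 113 mm above the bench, axis within 0.06 rad of the holder's x axis, blue end at the blue clip, both clips closed again (below 0.06 rad) (z of cartridge in the frame of holder between 0.055 and 0.113 m and x of cartridge in the frame of holder between -0.005 and 0.005 m and y of cartridge in the frame of holder between -0.005 and 0.005 m and x of blue_end in the frame of holder above 0.045 m and angle between the x axis of cartridge and the x axis of holder, either way round below 0.06 rad and value of joint each of clip_blue, clip_grey below 0.06 rad and linear speed of cartridge below 0.02 m/s and (contact force between cartridge and block_c2 above 0.1 N or contact force between cartridge and block_c3 above 0.1 N) and (contact force between cartridge and block_c5 above 0.1 N or contact force between cartridge and block_c6 above 0.1 N)); the robot touches nothing.
It fails at once if the cartridge was shoved too hard into the holder: its contact forces on clips and supports add up to more than 35 N (a push of about 25 N) (contact force between cartridge and holder above 35 N).
It fails at once if more than 30 N between the fingers and the holder (contact force between the fingers and holder above 30 N).
It fails at once if the spent cartridge was moved by more than 15 mm (distance of spent from where it was at the start of the episode above 0.015 m).
It fails at once if a bystander was moved by more than 30 mm (distance of any of red_jar, blue_bottle, beaker, spatula, white_tub, weight from where it was at the start of the episode above 0.03 m).
It also fails if it takes over 64 s, if anything falls off the work surface, if the arm or the gripper's body presses on something with over 40 N, if the wrist force passes 120 N, or if a joint passes its speed limit or range.

## Robot

A 7-joint arm with a two-finger parallel gripper is mounted at the origin on the work surface. World frame = base frame: x ahead of the robot, y to its left, z up, the work surface at z = 0. Lengths are in m, angles in rad, forces in N, time in s.
With the tool pointing down it reaches from about 0.425 to 0.95 m from the base axis. Payload 4.7 kg.
Tool frame: the origin (TCP) lies on the centre line of the jaws, within the pads' length; the fingertips stand robot.nose_length ahead of it and the grasp point (between the pads) lies 8 mm behind it (robot.nose_length is the distance from the TCP to the fingertips, in m); z points along the fingers, x is the direction in which the jaws open and shut, and the axes are right-handed (so a half turn about z gives the same grasp; the last joint's range is limited). The gripper opens to 85 mm and grips with 20 to 120 N. Pads are 22 mm wide; open, the fingers measure 114 mm over their backs; the gripper's body (76 mm by 85 mm) begins 54 mm behind the grasp point. The pads swing forward as they close: fully open they stand 13 mm farther back than shut.
Start: joints at [-1.264, 0.469, -0.049, 1.532, 0.024, 1.141, -0.082], TCP at [0.222, 0.637, 0.242] pointing down, gripper open.
Joint ranges: [-2.59, 2.59], [-0.33, 1.99], [-1.39, 1.29], [0.1, 2.45], [-1.04, 4.18], [0.21, 1.99], [-2.66, 2.66]. Speed limits (rad/s): [2.57, 2.57, 3.14, 3.14, 3.14, 3.14, 3.14].

## Interface

Orientations are given as [roll, pitch, yaw] about the fixed x, y, z axes, in that order (R = Rz(yaw) Ry(pitch) Rx(roll)).
In Python, from plant import robot gives the robot as it stands. Calls block until the motion is done:
- robot.goto(position, orientation): joint-space move of the TCP to a pose.
- robot.move_straight(position, vel=0.15, attitude=None, contact_N=None): straight line of the TCP; attitude=None keeps the orientation; vel is the mean speed in m/s. With contact_N (N) it stops when the force on the tool has changed by that much, and returns True; else False.
- robot.move_joints(angles): joint-space move.
- robot.grip(opening, strength=None): opening from 0.0 (shut) to 1.0 (fully open); strength is the grip in N (None keeps the last); returns when the fingers have stopped.
- robot.sleep(seconds).
- robot.inverse_kinematics(position, orientation): joint angles nearest the present ones, or None.
- robot.sense(): the state.
- robot.grab_frame(name): name is "side" or "top"; returns a dict with "image" (384x512x3 uint8, red, green, blue), "range_z" (384x512 float32, m along the optical axis (not along the pixel's ray), 0 where there is no reading), "fx", "fy", "cx", "cy" (pixels), "dist_coeffs" ([k1, k2, p1, p2, k3] as OpenCV has them; the pictures are not rectified), "R" (3x3) and "t" (3): a world point X has camera coordinates R X + t. Camera axes: x right, y down, z forward; pixel columns grow to the right and rows downward; lengths in m; the calibration is good to about 2 mm. A picture is of the moment at which its call begins.
A pose or a line that the arm cannot do raises robot.IKError and nothing moves.
- robot.close_job(): hands the job in, once; it reports no verdict.
The state is a dict: "t": time; "joint_pos": joint angles; "joint_velocities": joint speeds; "effort": joint torques, N m; "tcp_pos": TCP position; "tcp_rot": TCP orientation; "wrist_force": force on the tool from outside, world axes, zero at the start; "torque": the same for the moment, N m; "opening": opening from 0.0 (shut) to 1.0 (fully open).
Only numpy, scipy, OpenCV 4.12 (cv2) and the standard library are available. Lean on these libraries where they do the work, as an engineer would, in place of code of your own. Each camera call takes 0.05 s, during which the arm holds its last target.

## Working session

There is one attempt and no reset: what is moved stays moved. The work goes in short steps, each a Python script; the robot and the scene stay as the last script left them, time stands still between calls to the robot, and variables do not carry over. Pictures are saved under pics/ and viewed, and the job is handed in when it is done.

```bash
mkdir -p pics; ls; python3 - <<'E'
from plant import robot
import cv2,numpy as np
for n in("top","side"):
    f=robot.grab_frame(n)
    cv2.imwrite(f"pics/{n}0.png",f["image"][:,:,::-1]); np.savez(f"{n}0.npz",**f)
    print(n,f["fx"],f["fy"],f["cx"],f["cy"],f["dist_coeffs"],np.round(f["R"],3).tolist(),f["t"],(-f["R"].T@f["t"]))
s=robot.sense();print(s,robot.nose_length)
E
```

```text
pics
top 480.0189399515444 480.0189399515444 246.26233933347044 192.06300127815032 [-0.06917515  0.          0.          0.          0.        ] [[0.02, -1.0, -0.003], [-0.998, -0.02, -0.064], [0.064, 0.004, -0.998]] [-9.44894031e-04  4.96416921e-01  1.35220944e+00] [0.40846438 0.00343029 1.38132042]
side 424.54605791337036 424.54605791337036 252.7145832870216 191.7276698463539 [-0.13381782  0.          0.          0.          0.        ] [[0.784, -0.621, 0.016], [-0.469, -0.608, -0.64], [0.407, 0.494, -0.768]] [-0.34974491  0.27060126  1.073959  ] [-0.03625614 -0.5833151   1.00367498]
{'t': 0.1, 'joint_pos': array([-1.26389742,  0.46940186, -0.04859456,  1.53356224,  0.02408725,
        1.14099763, -0.08229746]), 'joint_velocities': array([ 7.73364285e-04, -2.09468055e-03,  3.27477523e-04, -2.56838645e-03,
        1.51973575e-04,  1.23861361e-05, -1.86448371e-03]), 'effort': array([ 4.48443852e-04, -5.11512887e+01, -4.70839546e-02, -2.38392395e+01,
        1.07783766e-02,  4.22793892e-03, -5.70998097e-06]), 'tcp_pos': array([0.22224685, 0.63683397, 0.24134382]), 'tcp_rot': array([3.14154268e+00, 1.78343333e-03, 1.23502299e+00]), 'wrist_force': array([ 0.04227543, -0.22475965,  0.07627984]), 'torque': array([ 0.0095728 , -0.03121429,  0.03481387]), 'opening': 0.9995634755099072} 0.011
```

View pics/top0.png

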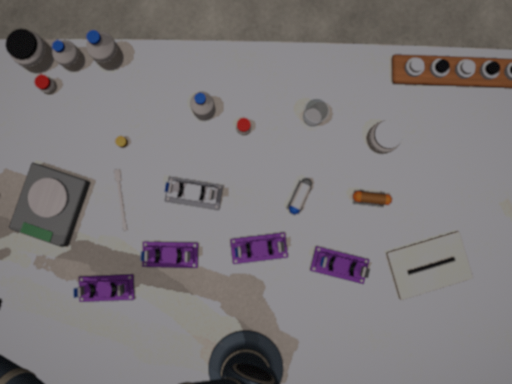

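View pics/side0.png

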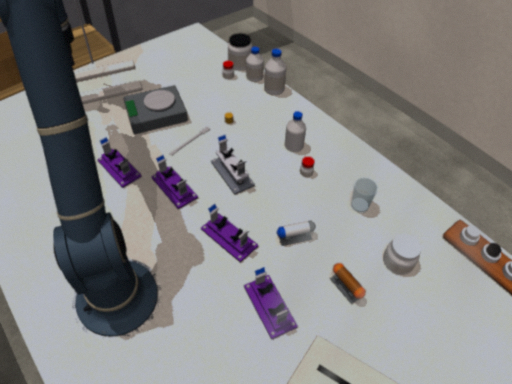

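The top view shows the grey holder at about (193,192) with its blue clip at the left, (168,187). The fresh cartridge is at (300,197) with its blue end at (295,211). The spent cartridge is at (373,198), and the purple holders are look-alikes. Next I measure positions from depth.

```bash
cat > h.py <<'E'
import numpy as np,cv2
def load(n): return dict(np.load(n))
def cloud(f):
    K=np.array([[f["fx"],0,f["cx"]],[0,f["fy"],f["cy"]],[0,0,1]],float)
    v,u=np.mgrid[:384,:512]
    p=cv2.undistortPoints(np.stack([u,v],-1).reshape(-1,1,2).astype(float),K,f["dist_coeffs"].astype(float)).reshape(384,512,2)
    z=f["range_z"].astype(float)
    c=np.dstack([p*z[...,None],z])
    return (c-f["t"])@f["R"]
def proj(f,X):
    K=np.array([[f["fx"],0,f["cx"]],[0,f["fy"],f["cy"]],[0,0,1]],float)
    return cv2.projectPoints(np.asarray(X,float).reshape(-1,1,3),cv2.Rodrigues(f["R"])[0],f["t"],K,f["dist_coeffs"].astype(float))[0].reshape(-1,2)
E
python3 - <<'E'
from h import *
T=load("top0.npz");S=load("side0.npz")
for nm,f,bs in(("top",T,[(155,165,80,55),(275,165,50,60)]),("side",S,[(200,125,60,75),(265,205,60,45)])):
    W=cloud(f)
    for i,(x,y,w,h) in enumerate(bs):
        c=f["image"][y:y+h,x:x+w,::-1]
        k=8 if w<70 else 7
        cv2.imwrite(f"pics/{nm}_c{i}.png",cv2.resize(c,None,fx=k,fy=k,interpolation=cv2.INTER_NEAREST))
        w_=W[y:y+h,x:x+w].reshape(-1,3); 
        print(nm,i,"z pct",np.round(np.percentile(w_[:,2],[1,10,50,90,97,99,100]),4), (f["range_z"][y:y+h,x:x+w]==0).sum())
W=cloud(T)
print("grid holder z mm (rows 176..212, cols 160..226)")
for v in range(174,214,2): print(v,' '.join('%3d'%(1000*W[v,u,2]) for u in range(160,228,2)))
print("cart"); 
for v in range(174,220,2): print(v,' '.join('%3d'%(1000*W[v,u,2]) for u in range(282,320,1)))
E
```

```text
top 0 z pct [-0.0055 -0.0023  0.0025  0.0569  0.1004  0.1114  1.3813] 21
top 1 z pct [-6.4000e-03 -3.1000e-03  1.1000e-03  5.0900e-02  5.6400e-02  5.9300e-02
  1.3813e+00] 11
side 0 z pct [-0.0042 -0.0018  0.0016  0.0556  0.0866  0.1101  1.0037] 23
side 1 z pct [-0.004  -0.0019  0.0012  0.0507  0.0558  0.0577  1.0037] 14
grid holder z mm (rows 176..212, cols 160..226)
174   1  -3   4   0   6   0   1   2   2  -1   2   3   3   4   3   0   1   6   0  -3   0  -2   0   3   2   1  -3   5  -1  -3   4  -5  -3   0
176   2  -2   7   1   0   0   0  -3   0   1  -3   0  -1   0   5  -4   0  -1  -1  -3   0   2   3  -1   2  -3  -3  -1   6   0  -3   5 1381  -1
178   2   7  -3   1   0  14  11  12  16   8   5   2   3   1  -1   4  -1  -2  -3   1   0   2   0   0   4   1   0   1  -1   2  -1  -3   1   0
180   1   2  -2  -3  12  13  15  10  13  15  16  13  12  19  14  15   9   1   0   2  -2   1   3   2   0   3  -4  -3   1   2  -5  -3   4  -1
182   2  -5   1 111  12  56  56  51  54  57  12  14  14  12  13  12   8  13  15  20   7  13   9   1  -2   1  -3   0   3  -4   5  -3  -6   1
184   2   1   4 114 102 103 
[... 4972 characters left out ...]
5  -5   2   1   3   3   0 1381   1   0  -2 1381   0  -1  -3   4   0   0   2
212   1   0   1  -3   0  -1  -4   4  45  49  48  56  54  54  54  53  52  47   0  -1  -2   0  -3  -2  -4   6   6   1  -2  -2  -4   3   0   6  -3   1  -1   3
214  -1   0   5   0   0   0  -4   0  -3   4  45  45  46  53  45  44   1   0   6   3  -1   0   2  -4   1  -2  -2   4   0   0   0   1   0  -4   1  -1   2   1
216   8  -1 1381  -1   0   0   7   5   5   2   3  -2  -5   4  -2   0   1   5   3   6   0  -2  -3   0  -2   1   0   0   2   1   1   0  -3   5   1   0  -2  -2
218   0   1   1   2  -7  -3  -2  -1  -5   2  -1   2  -1  -4   1   2   0   0   0   0   0   1   4   0   0   5  -3   3  -1   3  -6   3   3  -1  -1  -2  -2  -1
```

```bash
cat > fit.py <<'E'
from h import *
from scipy.optimize import minimize,least_squares
T=load("top0.npz");S=load("side0.npz")
def roi(f,c,r):
    W=cloud(f); m=(np.hypot(W[...,0]-c[0],W[...,1]-c[1])<r)&(f["range_z"]>0)&(W[...,2]<.2)
    return W[m],f["image"][m]
WT=cloud(T);h0=WT[191,199][:2];c0=WT[197,300][:2];print(h0,c0)
def sig(x): return 1/(1+np.exp(-x/0.0015))
def inside(p,P,hx,hy):
    c,s=np.cos(p[2]),np.sin(p[2]);d=P[:,:2]-p[:2]
    a=d[:,0]*c+d[:,1]*s;b=-d[:,0]*s+d[:,1]*c
    return sig(hx-abs(a))*sig(hy-abs(b))
def hfit(fs,a0):
    Ps=[roi(f,h0,.13)[0] for f in fs]
    def cost(p): return sum((np.abs(inside(p,P,.08,.037)-(P[:,2]>.006))).sum() for P in Ps)
    return min((minimize(cost,[h0[0]+dx,h0[1]+dy,a0],method="Nelder-Mead",options=dict(initial_simplex=np.array([h0[0]+dx,h0[1]+dy,a0])+np.array([[0,0,0],[.01,0,0],[0,.01,0],[0,0,.1]]))) for dx in(-.005,.005) for dy in(-.005,.005)),key=lambda r:r.fun)
v=WT[187,168]-WT[194,212];a0=np.arctan2(v[1],v[0])
for fs in([T],[S],[T,S]):
    r=hfit(fs,a0);print("holder",r.x,r.fun)
    P=np.vstack([roi(f,h0,.13)[0] for f in fs])
    c,s=np.cos(r.x[2]),np.sin(r.x[2]);d=P[:,:2]-r.x[:2];a=d[:,0]*c+d[:,1]*s;b=-d[:,0]*s+d[:,1]*c
    m=(abs(a)<.062)&(abs(b)<.019)&(P[:,2]<.062)&(P[:,2]>.035);q=(abs(a)<.02)&(abs(b)<.019)&(P[:,2]>.03)
    print(" block top",np.median(P[m,2]),np.median(P[q,2]),q.sum(), "base",np.median(P[(P[:,2]>.006)&(P[:,2]<.02)][:,2]))
    m=P[:,2]>.095; 
    for s_ in(1,-1):
        k=m&(a*s_>0);print("  clip",s_,np.median(a[k]),np.median(b[k]),a[k].min(),a[k].max(),b[k].min(),b[k].max())
def cres(p,P):
    c,s=np.cos(p[2]),np.sin(p[2]);d=P-np.array([p[0],p[1],.04])
    a=d[:,0]*c+d[:,1]*s;b=-d[:,0]*s+d[:,1]*c;r=np.hypot(b,d[:,2]);A=abs(a)
    # profile sdf
    return np.maximum.reduce([r-.016,A-.055,((r-.016)*8+(A-.047)*9)/np.hypot(8,9)])
for fs in([T],[S],[T,S]):
    P=np.vstack([roi(f,c0,.085)[0] for f in fs]);P=P[P[:,2]>.03]
    r=least_squares(cres,[*c0,np.arctan2(*( (WT[211,295]-WT[183,306])[[1,0]]))],args=(P,),loss="soft_l1",f_scale=.003)
    print("cart",r.x,np.std(r.fun),np.mean(r.fun),len(P))
E
python3 fit.py
```

```text
[0.49419168 0.1401078 ] [ 0.48308907 -0.13996725]
holder [0.49061057 0.16003049 1.43149984] 259.01873874347973
 block top 0.055452416671500776 0.0550595906015434 198 base 0.011786418054265434
  clip 1 0.0587083276204081 -0.000110655338996863 0.05058759102766109 0.06624361648181745 -0.013157754079884324 0.014097224420196649
  clip -1 -0.058954798262196476 -0.0004280138948797884 -0.0669198867340578 -0.052063818067778496 -0.01431448752909272 0.012880531953055979
holder [0.48928472 0.16205853 1.43804507] 115.50854479518296
 block top 0.05559775111355573 0.055191664214239364 96 base 0.012250825078861794
  clip 1 0.05918284230504094 0.0009183416138150644 0.04903530870340209 0.0675182330265851 -0.012103656439378335 0.013928305081953737
  clip -1 -0.06000107392233114 0.002482315419317274 -0.06719186727442622 -0.053040044659536725 -0.011977592018427418 0.014259041297199408
holder [0.4903141  0.16055783 1.43111737] 379.7812085512915
 block top 0.05549107346787907 0.055084470970749234 288 base 0.012011896181658361
  clip 1 0.059286144106791394 0.000543495915421445 0.0501056275150684 0.06887442250995943 -0.013499801986747417 0.01555258414102976
  clip -1 -0.05886265355361717 0.0007194071875700255 -0.06740113634709351 -0.051713219048032645 -0.014702675741569013 0.015099508582681168
cart [ 0.48651953 -0.14219977  2.73095562] 0.0023177820230498485 0.00033195312291142915 456
cart [ 0.48602607 -0.14075927  2.72349568] 0.0017348992361333043 6.97527431473233e-05 453
cart [ 0.48628595 -0.14140816  2.72726198] 0.0020886179146491018 0.00010393974297953388 909
```

View pics/top_c0.png

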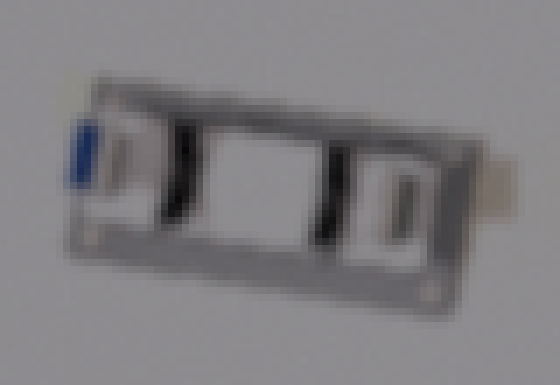

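View pics/side_c0.png

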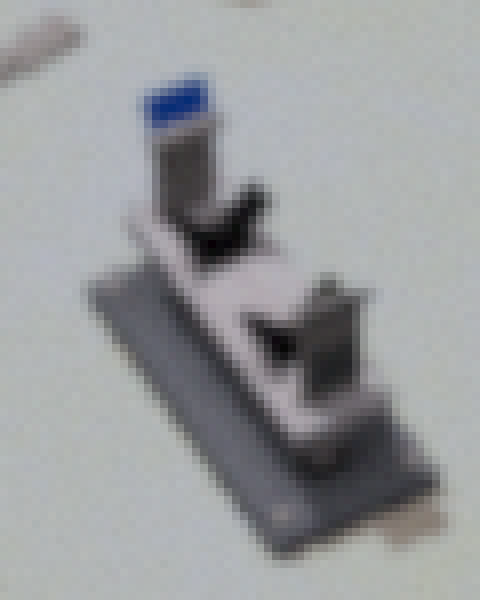

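View pics/top_c1.png

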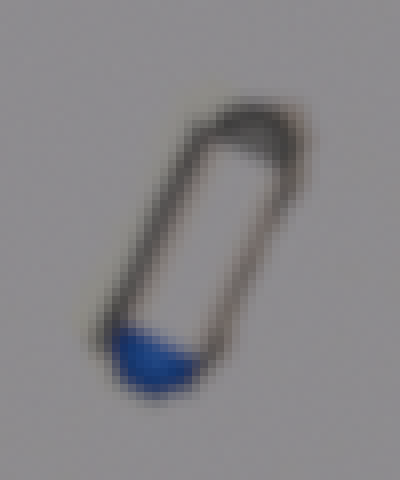

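Holder: (0.490, 0.161), yaw 1.431, block top 55 mm, so the home axis is about 85 mm, which falls within 60–108. Cartridge: (0.486, −0.141), yaw 2.727. Both cameras agree to about 2 mm and the sizes match. Now I check IK and grasp.

```bash
python3 - <<'E'
from plant import robot
import numpy as np
C=(0.4863,-0.1412);H=(0.4903,0.1606)
for k in(-1,1):
    for n,p,y in(("c",C,2.7268+k*np.pi/2),("h",H,1.4312+k*np.pi/2)):
        for z in(.031,.25):
            y=(y+np.pi)%(2*np.pi)-np.pi
            q=robot.inverse_kinematics([*p,z if n=="c" or z>.1 else .076],[np.pi,0,y]);print(k,n,z,y,None if q is None else np.round(q,2))
E
```

```text
-1 c 0.031 1.1560036732051033 [-0.13  0.53  0.41  2.12 -0.39  0.57  1.72]
-1 c 0.25 1.1560036732051033 [-0.48  0.22  0.8   1.95 -0.18  1.04  1.56]
-1 h 0.031 -0.13959632679489653 [-0.7   0.45  0.38  2.08 -0.27  0.66 -0.28]
-1 h 0.25 -0.13959632679489653 [-0.79  0.21  0.46  1.92 -0.11  1.04 -0.43]
1 c 0.031 -1.9855889803846898 [-0.47  0.69  0.91  2.14 -0.85  0.73 -0.97]
1 c 0.25 -1.9855889803846898 [-0.71  0.31  1.13  1.96 -0.32  1.07 -1.43]
1 h 0.031 3.001996326794897 [-0.22  0.44 -0.22  2.05  0.15  0.67  2.46]
1 h 0.25 3.001996326794897 [-0.34  0.2  -0.07  1.89  0.02  1.04  2.59]
```

Choice k=−1 keeps all joints well inside their ranges.

```bash
python3 - <<'E'
from plant import robot
import numpy as np,cv2
C=(0.4863,-0.1412)
o=[np.pi,0,1.156]
robot.goto([*C,.20],o)
print(robot.sense()["tcp_pos"],robot.sense()["t"])
r=robot.move_straight([*C,.031],vel=.12,contact_N=6)
s=robot.sense();print(r,s["tcp_pos"],s["wrist_force"],s["t"])
if not r:
    robot.grip(0.0,60); s=robot.sense();print(s["opening"],s["tcp_pos"],s["wrist_force"],s["t"])
for n in("top","side"):
    f=robot.grab_frame(n);np.savez(f"{n}1.npz",**f)
    cv2.imwrite(f"pics/{n}1.png",f["image"][:,:,::-1])
E
```

```text
[ 0.48672004 -0.14040411  0.19994214] 2.9917
False [ 0.48679787 -0.14133072  0.03157826] [ 0.32500674 -0.18128691 -1.15267626] 4.55
0.359466903012182 [ 0.48634962 -0.1413543   0.03137231] [-0.44196791  0.94470302  6.57768864] 5.1
```

View pics/side1.png

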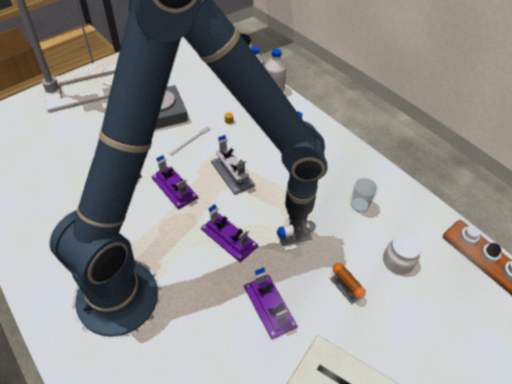

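The gripper has closed on the cartridge at (293,235) with an opening of about 31 mm, which fits the 32 mm diameter. I lift it, carry it over the holder and look.

```bash
python3 - <<'E'
from plant import robot
import numpy as np,cv2
C=(0.4863,-0.1412);H=(0.4903,0.1606)
robot.move_straight([*C,.25],vel=.15)
s=robot.sense();print(s["opening"],s["wrist_force"])
robot.goto([*H,.25],[np.pi,0,-.1396])
robot.move_straight([*H,.15],vel=.15,contact_N=6)
robot.sleep(.3)
s=robot.sense();print(s["opening"],s["tcp_pos"],s["tcp_rot"],s["wrist_force"],s["torque"],s["t"])
for n in("top","side"):
    f=robot.grab_frame(n);np.savez(f"{n}2.npz",**f)
    cv2.imwrite(f"pics/{n}2.png",f["image"][:,:,::-1])
f=dict(np.load("side2.npz"))["image"]
cv2.imwrite("pics/side2c.png",cv2.resize(f[95:205,175:285,::-1],None,fx=5,fy=5))
f=dict(np.load("top2.npz"))["image"]
cv2.imwrite("pics/top2c.png",cv2.resize(f[140:250,130:250,::-1],None,fx=5,fy=5))
E
```

```text
0.3541410769434433 [-0.8996322  -0.32987944 -2.2287306 ]
0.3547122248639787 [0.49062881 0.16083451 0.15060647] [-3.14062302e+00 -9.12010068e-04 -1.39343100e-01] [-0.07158104  0.14652606 -3.19842673] [-0.02316505 -0.02287339  0.01053276] 9.55
```

View pics/side2c.png

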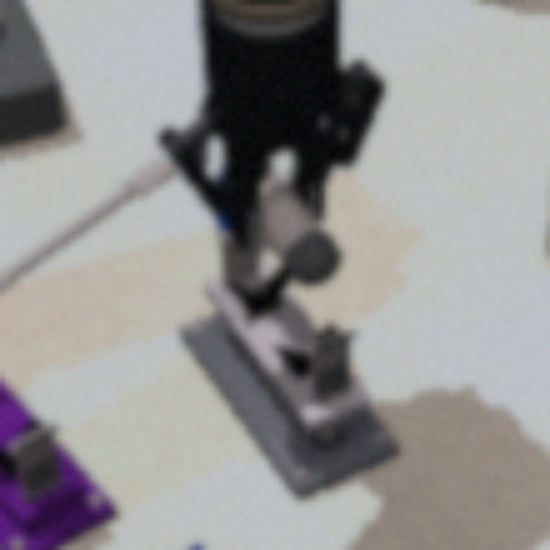

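View pics/top2c.png

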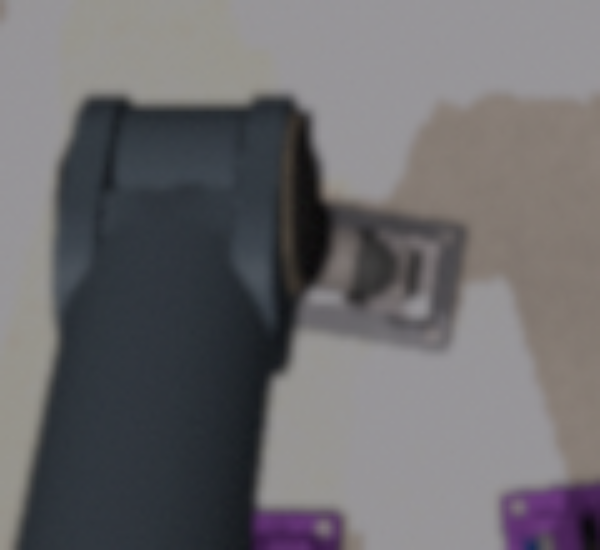

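```bash
cat > fit2.py <<'E'
from h import *
from scipy.optimize import least_squares
import sys
z0=float(sys.argv[1]);names=sys.argv[2:]
yaw=1.4312;H=np.array([.4903,.1606])
def res(p,P):
    cy,sy=np.cos(p[3]),np.sin(p[3]);ct,st=np.cos(p[4]),np.sin(p[4])
    u=np.array([cy*ct,sy*ct,st]);d=P-p[:3];a=d@u;r=np.linalg.norm(d-np.outer(a,u),axis=1);A=abs(a)
    return np.maximum.reduce([r-.016,A-.055,((r-.016)*8+(A-.047)*9)/np.hypot(8,9)])
for n in names+["all"]:
    Ps=[]
    for m in(names if n=="all" else[n]):
        f=load(m);W=cloud(f)[f["range_z"]>0]
        d=W[:,:2]-H;c,s=np.cos(yaw),np.sin(yaw);a=d[:,0]*c+d[:,1]*s;b=-d[:,0]*s+d[:,1]*c
        k=(abs(a)>.017)&(abs(a)<.065)&(abs(b)<.023)&(abs(W[:,2]-z0)<.024)
        print(m,k.sum(),(k&(a>0)).sum());Ps.append(W[k])
    P=np.vstack(Ps)
    r=least_squares(res,[*H,z0,yaw,0],args=(P,),loss="soft_l1",f_scale=.002,x_scale=[.01,.01,.01,.1,.1])
    cov=np.linalg.pinv(r.jac.T@r.jac)*.0022**2
    d=r.x[:2]-H
    print(n,np.round(r.x,4),"sd",np.round(np.sqrt(np.diag(cov)),4),"rel xy",np.round([d[0]*c+d[1]*s,-d[0]*s+d[1]*c],4),"rms",np.sqrt(np.mean(r.fun**2)))
E
python3 fit2.py .1585 top2.npz side2.npz
```

```text
top2.npz 160 0
top2.npz [ 0.4867  0.1588  0.1596  1.46   -0.0015] sd [0.0017 0.0006 0.0015 0.0483 0.0424] rel xy [-0.0023  0.0033] rms 0.0016285600111905596
side2.npz 155 4
side2.npz [ 0.4867  0.1605  0.1594  1.4309 -0.0039] sd [0.0008 0.0005 0.0008 0.0249 0.0257] rel xy [-0.0006  0.0035] rms 0.0017548656260806016
top2.npz 160 0
side2.npz 155 4
all [0.4866 0.1596 0.1597 1.4526 0.0019] sd [0.0007 0.0004 0.0007 0.0192 0.0207] rel xy [-0.0015  0.0035] rms 0.0017511918486737776
```

```bash
cat > ov.py <<'E'
from h import *
def ring(c,yaw,a,r,n=24):
    t=np.linspace(0,2*np.pi,n+1);u=np.array([np.cos(yaw),np.sin(yaw),0]);v=np.array([-u[1],u[0],0]);w=np.array([0,0,1])
    return np.array(c)+a*u+r*(np.outer(np.cos(t),v)+np.outer(np.sin(t),w))
def draw(img,f,P,x0,y0,k,col):
    q=np.round(((proj(f,P)-[x0,y0]+.5)*k)).astype(int);cv2.polylines(img,[q.reshape(-1,1,2)],False,col,1)
def rect(c,yaw,hx,hy,z,x0=0):
    u=np.array([np.cos(yaw),np.sin(yaw)]);v=np.array([-u[1],u[0]])
    return np.array([[*(np.array(c)+(sx*hx+x0)*u+sy*hy*v),z] for sx,sy in((1,1),(1,-1),(-1,-1),(-1,1),(1,1))])
def overlay(npz,out,box,k,carts,H=(.4903,.1606),hy=1.4312,hz=.055):
    f=load(npz);x0,y0,w,h=box
    im=cv2.resize(np.ascontiguousarray(f["image"][y0:y0+h,x0:x0+w,::-1]),None,fx=k,fy=k,interpolation=cv2.INTER_CUBIC)
    for z in(0.,.012): draw(im,f,rect(H,hy,.08,.037,z),x0,y0,k,(0,200,255))
    draw(im,f,rect(H,hy,.069,.022,hz),x0,y0,k,(0,255,0))
    for c,yaw,col in carts:
        for a,r in((-.055,.007),(-.047,.016),(.047,.016),(.055,.007)): draw(im,f,ring(c,yaw,a,r),x0,y0,k,col)
    cv2.imwrite(out,im)
E
python3 - <<'E'
from ov import *
cs=[((.4906,.1608,.1595),1.4312,(0,0,255)),((.4867,.1600,.1596),1.4312,(255,0,255))]
overlay("side2.npz","pics/ovs.png",(195,115,75,85),7,cs)
overlay("top2.npz","pics/ovt.png",(155,165,80,55),9,cs)
overlay("side0.npz","pics/ovs0.png",(195,115,75,85),7,[])
overlay("top0.npz","pics/ovt0.png",(155,165,80,55),9,[])
E
```

```text
(no output)
```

View pics/ovs.png

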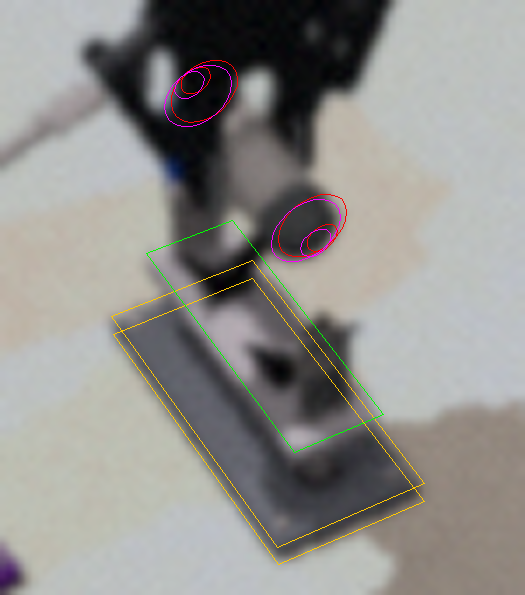

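View pics/ovt.png

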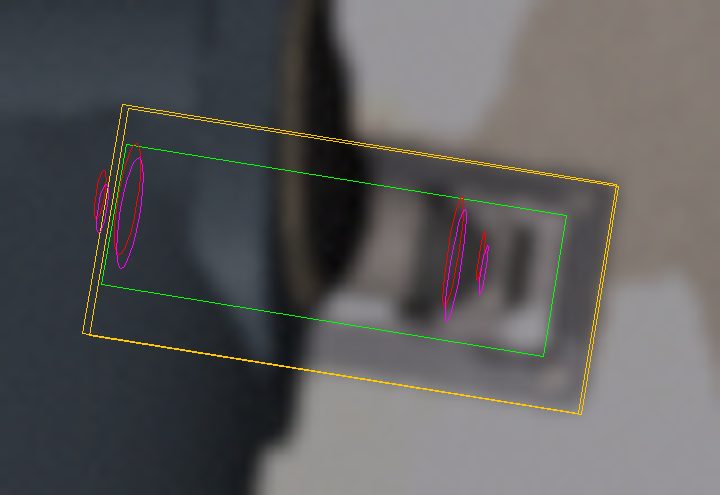

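View pics/ovs0.png

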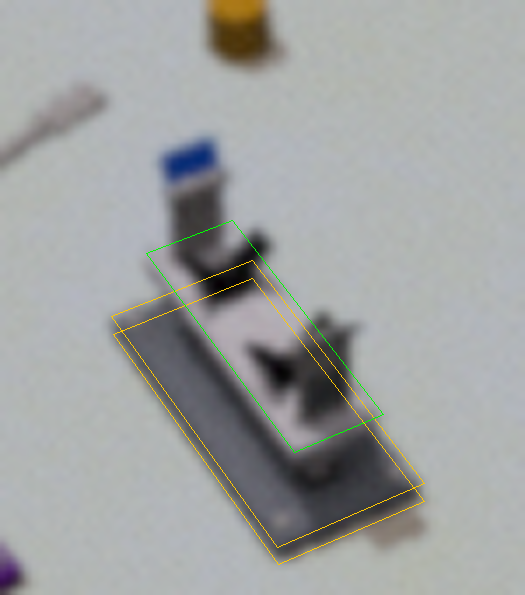

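View pics/ovt0.png

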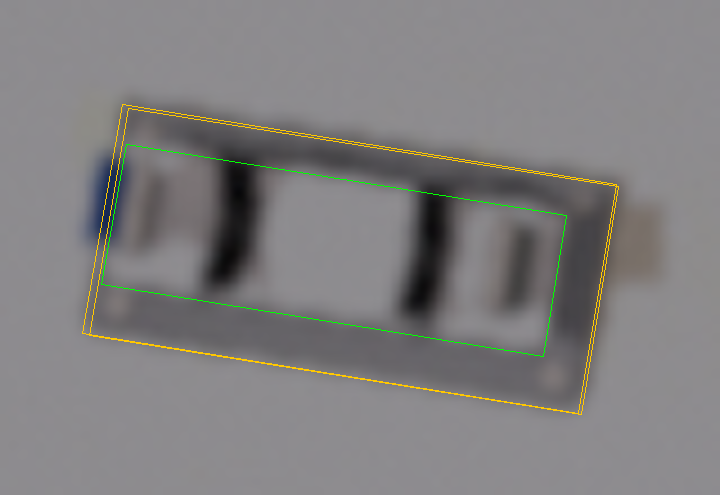

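```bash
python3 - <<'E'
from ov import *
import ov
for n,box,k in(("side2.npz",(217,128,34,30),12),("top2.npz",(188,178,34,30),12)):
    a=[]
    for cs in([],[((.4906,.1608,.1595),1.4312,(0,0,255))],[((.4867,.1600,.1596),1.4312,(255,0,255))]):
        overlay(n,"pics/tmp.png",box,k,cs);a.append(cv2.imread("pics/tmp.png"))
    g=np.hstack(a[:2]); g=cv2.convertScaleAbs(g,alpha=1.5,beta=0)
    g2=cv2.convertScaleAbs(a[2],alpha=1.5)
    out=np.hstack([g[:, :408*2],g2]);cv2.imwrite("pics/z_"+n[:-4]+".png",cv2.resize(out,(800,int(out.shape[0]*800/out.shape[1]))))
E
```

```text
(no output)
```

View pics/z_side2.png

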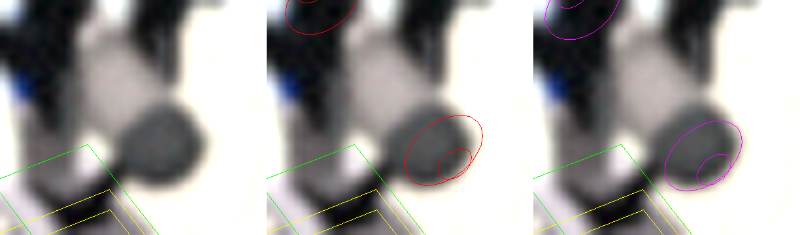

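View pics/z_top2.png

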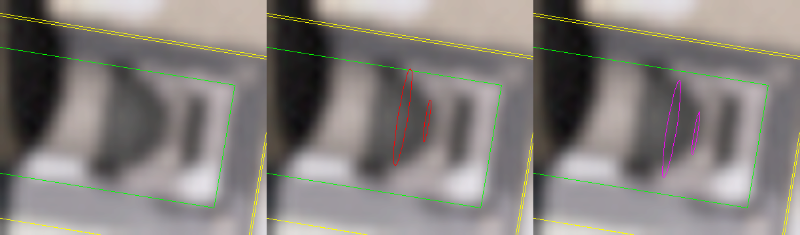

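The two views disagree by about 2–3 mm on the lateral offset of the held cartridge: the top view says about 0, the side view about −2.6 mm in x. I split the difference, lower to just above the noses and look again, since the comparison with the holder is more direct there.

```bash
python3 - <<'E'
from plant import robot
import numpy as np,cv2
from ov import *
robot.move_straight([.4915,.1612,.110],vel=.05,contact_N=4)
robot.sleep(.3)
s=robot.sense();print(s["opening"],s["tcp_pos"],s["wrist_force"],s["torque"],s["t"])
for n in("top","side"):
    f=robot.grab_frame(n);np.savez(f"{n}3.npz",**f)
p=s["tcp_pos"];cs=[((p[0],p[1],p[2]+.0088),1.4312,(0,0,255))]
for n,box,k in(("side3",(200,115,66,72),10),("top3",(185,170,50,45),14)):
    a=[]
    overlay(n+".npz","pics/tmp.png",box,k,cs);a.append(cv2.imread("pics/tmp.png"))
    f=load(n+".npz")["image"];x,y,w,h=box
    a.append(cv2.resize(f[y:y+h,x:x+w,::-1],None,fx=k,fy=k,interpolation=cv2.INTER_CUBIC))
    o=np.hstack(a);o=cv2.convertScaleAbs(o,alpha=1.4);cv2.imwrite("pics/z_"+n+".png",cv2.resize(o,(800,int(o.shape[0]*800/o.shape[1]))))
E
python3 fit2.py .1188 top3.npz side3.npz
```

```text
0.3551784762787101 [0.49157818 0.16127838 0.11019309] [-0.47649256 -0.40061474 -3.04519716] [ 0.04751658 -0.01161434 -0.01102076] 10.9
top3.npz 182 0
top3.npz [0.4862 0.1498 0.1237 1.4701 0.2031] sd [0.0011 0.0007 0.0009 0.0404 0.0338] rel xy [-0.0113  0.0025] rms 0.0026578085703738716
side3.npz 185 10
side3.npz [0.4851 0.1555 0.1203 1.4923 0.0927] sd [0.0006 0.0008 0.0008 0.0201 0.026 ] rel xy [-0.0057  0.0044] rms 0.0037230087147809747
top3.npz 182 0
side3.npz 185 10
all [0.4844 0.1516 0.1214 1.5295 0.1288] sd [0.0005 0.0005 0.0006 0.0185 0.021 ] rel xy [-0.0097  0.0046] rms 0.003501878782760152
```

View pics/z_side3.png

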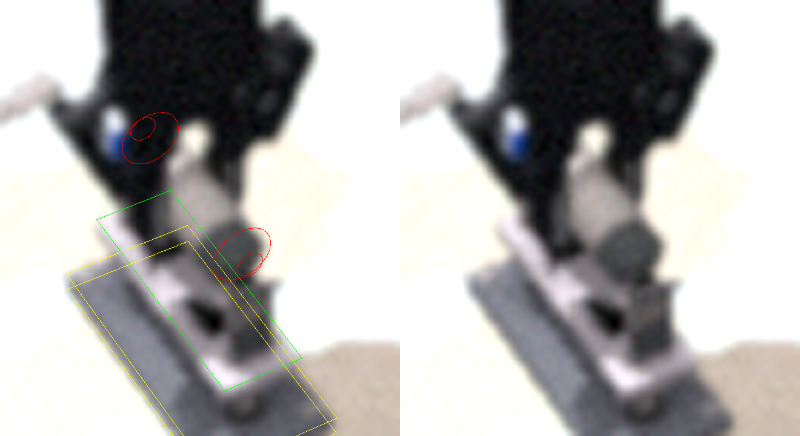

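View pics/z_top3.png

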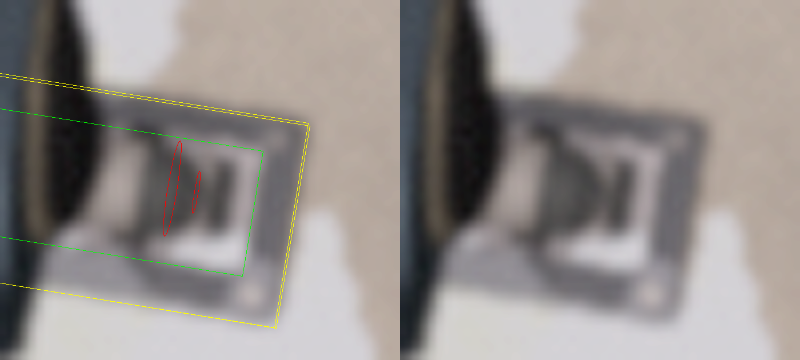

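Top view at comparable heights: cartridge end at about (597,190) and clip tip at about (620,192) in the right pane, so they line up within about 1 mm. The side camera is shifted about 2.5 mm for the holder and the cartridge alike, so its view agrees once that is removed. I trim y by −1 mm and press down in stages, watching the force.

```bash
cat > st.py <<'E'
from plant import robot
import numpy as np
def st(tag=""):
    s=robot.sense();print(tag,"z %.4f xy %.4f %.4f F"%(s["tcp_pos"][2],*s["tcp_pos"][:2]),np.round(s["wrist_force"],1),"M",np.round(s["torque"],2),"op %.3f t %.1f"%(s["opening"],s["t"]));return s
E
python3 - <<'E'
from st import *
robot.grip(0.0,80)
X,Y=.4914,.1602
robot.move_straight([X,Y,.110],vel=.02);st("start")
for z in(.104,.100,.096,.092,.088):
    r=robot.move_straight([X,Y,z],vel=.015,contact_N=12)
    robot.sleep(.1);s=st(str(r))
    if r or s["wrist_force"][2]>11: break
E
```

```text
start z 0.1100 xy 0.4914 0.1601 F [-0.   0.3 -3.6] M [-0.02 -0.06  0.01] op 0.353 t 11.5
False z 0.1042 xy 0.4917 0.1608 F [ 0.6  2.5 -0.2] M [ 0.51 -0.09 -0.  ] op 0.353 t 12.1
False z 0.1007 xy 0.4924 0.1605 F [0.5 3.3 4.3] M [0.27 0.01 0.05] op 0.350 t 12.6
False z 0.0960 xy 0.4913 0.1603 F [1.1 1.9 1.8] M [ 0.17 -0.41 -0.04] op 0.355 t 13.2
False z 0.0920 xy 0.4919 0.1607 F [ 2.   3.9 -0.8] M [ 0.66 -0.55 -0.09] op 0.353 t 13.7
False z 0.0877 xy 0.4912 0.1605 F [1.8 5.5 0.4] M [ 0.83 -0.37  0.05] op 0.354 t 14.2
```

Contact with the noses came at axis ≈ 0.113, which puts home at about 0.086 as measured. The axial force of +5.5 N in y means the grey clip is loaded more, so I shift towards +y.

```bash
python3 - <<'E'
from st import *
X=.4914
for y in(.1610,.1618):
    robot.move_straight([X,y,.0878],vel=.01,contact_N=10);robot.sleep(.2);st(str(y))
E
```

```text
0.161 z 0.0877 xy 0.4913 0.1609 F [2.5 3.9 0.7] M [ 0.64 -0.35  0.04] op 0.353 t 14.6
0.1618 z 0.0877 xy 0.4913 0.1614 F [ 2.7  2.1 -0.2] M [ 0.31 -0.38  0.05] op 0.352 t 15.1
```

```bash
python3 - <<'E'
from st import *
X=.4918;Y=.1624
robot.move_straight([X,Y,.0878],vel=.01,contact_N=10);robot.sleep(.2);st()
for z in(.0865,.085,.084,.083,.082,.081):
    r=robot.move_straight([X,Y,z],vel=.01,contact_N=10);robot.sleep(.15);s=st(str(r))
    if r or s["wrist_force"][2]>9 or abs(s["wrist_force"][:2]).max()>8: break
E
```

```text
z 0.0877 xy 0.4915 0.1621 F [ 0.9  0.2 -0.1] M [ 0.04 -0.08  0.08] op 0.350 t 15.5
False z 0.0864 xy 0.4916 0.1622 F [-0.1 -0.7  1.2] M [ 0.02  0.02 -0.04] op 0.352 t 16.0
False z 0.0847 xy 0.4918 0.1623 F [ 1.4 -0.1 -2.8] M [-0.   -0.28  0.03] op 0.354 t 16.4
False z 0.0832 xy 0.4910 0.1621 F [  2.   -1.  -10.9] M [-0.13 -0.38 -0.03] op 0.351 t 16.8
False z 0.0828 xy 0.4912 0.1626 F [-1.3 -0.6 -9.9] M [-0.14  0.1   0.02] op 0.351 t 17.2
False z 0.0819 xy 0.4918 0.1624 F [ 0.2 -0.  -9.6] M [-0.   -0.09  0.04] op 0.350 t 17.6
False z 0.0810 xy 0.4921 0.1624 F [  1.8  -0.  -10.6] M [-0.1  -0.37 -0.06] op 0.355 t 18.0
```

Lateral forces are balanced and the cartridge has passed over the noses, which now pull it down with about 7 N. I continue down gently to the supports.

```bash
python3 - <<'E'
from st import *
X=.4918;Y=.1624
for z in np.arange(.0800,.0725,-.0007):
    r=robot.move_straight([X,Y,z],vel=.007,contact_N=12);robot.sleep(.15);s=st(str(r))
    if r or s["wrist_force"][2]>4 or abs(s["wrist_force"][:2]).max()>8: break
E
```

```text
False z 0.0800 xy 0.4919 0.1625 F [ 1.8 -1.  -9. ] M [-0.09 -0.32  0.05] op 0.352 t 18.5
False z 0.0792 xy 0.4918 0.1624 F [ 1.7 -0.1 -8.9] M [-0.11 -0.3  -0.  ] op 0.353 t 18.9
False z 0.0786 xy 0.4917 0.1624 F [ 1.6 -0.6 -8.5] M [-0.07 -0.19  0.02] op 0.350 t 19.3
False z 0.0780 xy 0.4918 0.1624 F [ 0.7 -0.6 -4.7] M [-0.1   0.03  0.02] op 0.349 t 19.7
False z 0.0775 xy 0.4922 0.1626 F [ 1.1  0.8 -1.7] M [-0.06 -0.05  0.02] op 0.351 t 20.1
False z 0.0769 xy 0.4926 0.1625 F [ 1.6 -0.5  0.5] M [-0.01 -0.38  0.05] op 0.349 t 20.5
False z 0.0764 xy 0.4930 0.1625 F [ 3.1 -0.4  4.8] M [-0.08 -0.66 -0.02] op 0.352 t 20.9
```

```bash
python3 - <<'E'
from st import *
Y=.1624
for X,z in((.4926,.0764),(.4934,.0764),(.4934,.0758),(.4934,.0752)):
    r=robot.move_straight([X,Y,z],vel=.007,contact_N=9);robot.sleep(.15);s=st(str(r))
    if r or s["wrist_force"][2]>9: break
E
```

```text
False z 0.0765 xy 0.4930 0.1625 F [4.4 0.3 2.5] M [ 0.03 -0.93  0.01] op 0.352 t 21.3
False z 0.0764 xy 0.4931 0.1625 F [2.1 1.  3.4] M [ 0.07 -0.31 -0.08] op 0.356 t 21.7
False z 0.0760 xy 0.4934 0.1624 F [2.4 0.  5.8] M [-0.04 -0.32  0.08] op 0.353 t 22.1
False z 0.0759 xy 0.4935 0.1624 F [-0.3 -0.1 10.3] M [-0.1  -0.04  0.14] op 0.353 t 22.5
```

It is seated: z has stopped at 0.0759 with the push rising to about 13 N and side forces near zero. I release, retreat and look.

```bash
python3 - <<'E'
from st import *
import cv2
robot.grip(.75,20);s=st("open");robot.sleep(.2)
p=s["tcp_pos"]
r=robot.move_straight([p[0],p[1],.22],vel=.1,contact_N=8);st(str(r))
robot.goto([.45,-.05,.30],[np.pi,0,-.1396]);st()
for n in("top","side"):
    f=robot.grab_frame(n);np.savez(f"{n}4.npz",**f)
    x,y,w,h=(150,160,90,70) if n=="top" else (195,120,80,75)
    cv2.imwrite(f"pics/{n}4c.png",cv2.resize(f["image"][y:y+h,x:x+w,::-1],None,fx=7,fy=7,interpolation=cv2.INTER_CUBIC))
    cv2.imwrite(f"pics/{n}4.png",f["image"][:,:,::-1])
E
python3 fit2.py .085 top4.npz side4.npz
```

```text
open z 0.0748 xy 0.4927 0.1623 F [-0.   0.2 -0.4] M [0.05 0.01 0.01] op 0.750 t 22.9
False z 0.2194 xy 0.4924 0.1622 F [-0.4 -0.   0.2] M [ 0.    0.01 -0.01] op 0.749 t 24.7
 z 0.2996 xy 0.4502 -0.0482 F [-0.2  0.7  0.1] M [ 0.06 -0.04 -0.  ] op 0.749 t 25.7
top4.npz 406 203
top4.npz [0.4909 0.1617 0.0862 1.4277 0.007 ] sd [0.0003 0.0006 0.0002 0.0085 0.0072] rel xy [ 0.0011 -0.0004] rms 0.005176612240251428
side4.npz 337 147
side4.npz [0.4882 0.1575 0.0856 1.4343 0.0334] sd [0.0003 0.0005 0.0003 0.0097 0.0093] rel xy [-0.0034  0.0016] rms 0.006117855417251092
top4.npz 406 203
side4.npz 337 147
all [0.4895 0.1585 0.0859 1.4301 0.0266] sd [0.0002 0.0004 0.0002 0.0064 0.0058] rel xy [-0.0022  0.0005] rms 0.005707374151288369
```

View pics/top4c.png

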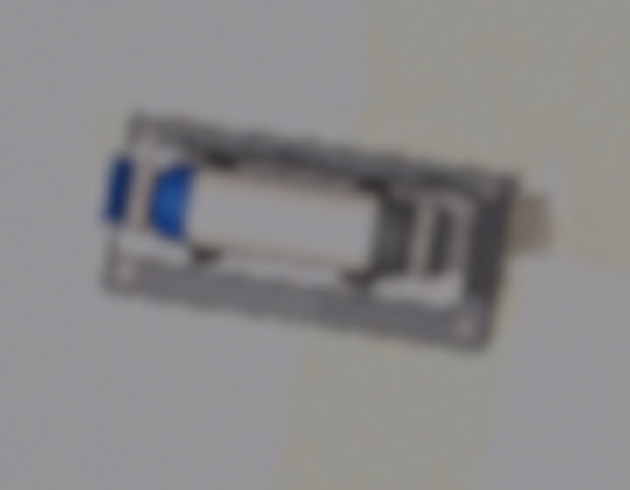

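View pics/side4c.png

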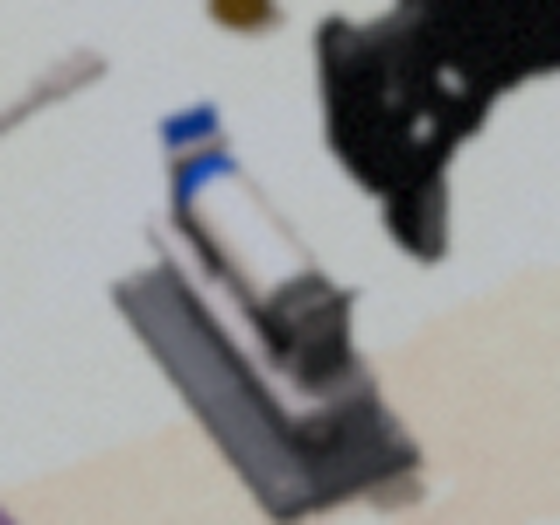

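View pics/top4.png

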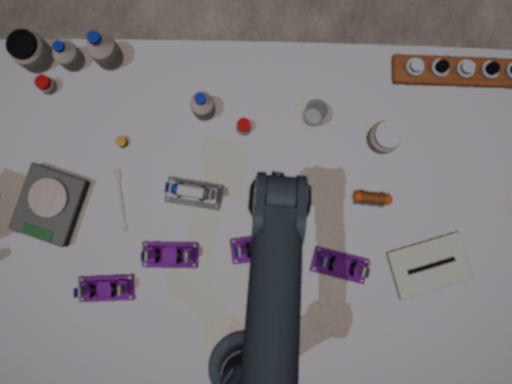

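The cartridge lies in the holder with its blue end at the blue clip (about 170,205 in the crop), nothing else has moved, and the noses lie over its ends. I check level and clip closure in numbers against the first picture.

```bash
python3 - <<'E'
from h import *
H=np.array([.4903,.1606]);yaw=1.4312;c,s=np.cos(yaw),np.sin(yaw)
for n in("top","side"):
    for i in(0,4):
        f=load(f"{n}{i}.npz");W=cloud(f)[f["range_z"]>0];d=W[:,:2]-H;a=d[:,0]*c+d[:,1]*s;b=-d[:,0]*s+d[:,1]*c;z=W[:,2]
        o=[]
        for sg in(1,-1):
            k=(sg*a>.03)&(sg*a<.09)&(abs(b)<.03)&(z>.1075)&(z<.13);o+=[k.sum(),round(np.mean(sg*a[k])*1000,2)]
        if i==4:
            for lo,hi in((-.042,-.02),(-.02,0),(0,.02),(.02,.042)):
                k=(a>lo)&(a<hi)&(abs(b)<.02)&(z>.09);o.append((k.sum(),round(np.percentile(z[k],70)*1000,1),round(b[k].mean()*1000,1)))
        print(n,i,"tip a:",o)
    # image-difference check of clip tips
    A=load(f"{n}0.npz")["image"].astype(int);B=load(f"{n}4.npz")["image"].astype(int)
    for nm,I in(("before",A),("after",B)):
        m=(I[...,2]-I[...,0]>35)&(I[...,2]-I[...,1]>20);v,u=np.nonzero(m)
        P=proj(load(f"{n}0.npz"),[[*(H+.062*np.array([c,s])),.112]])[0]
        k=np.hypot(u-P[0],v-P[1])<5;print(nm,P,k.sum(),u[k].mean(),v[k].mean(),u[k].min(),v[k].min())
E
```

```text
top 0 tip a: [np.int64(29), np.float64(61.17), np.int64(18), np.float64(64.44)]
top 4 tip a: [np.int64(24), np.float64(61.94), np.int64(20), np.float64(64.62), (np.int64(88), np.float64(100.3), np.float64(-0.6)), (np.int64(81), np.float64(100.0), np.float64(0.0)), (np.int64(83), np.float64(100.9), np.float64(-0.2)), (np.int64(88), np.float64(100.9), np.float64(-0.4))]
before [166.11061503 187.15217139] 17 166.41176470588235 186.7058823529412 165 183
after [166.11061503 187.15217139] 18 166.44444444444446 186.88888888888889 165 183
side 0 tip a: [np.int64(22), np.float64(63.96), np.int64(8), np.float64(64.5)]
side 4 tip a: [np.int64(18), np.float64(64.95), np.int64(10), np.float64(64.43), (np.int64(51), np.float64(100.1), np.float64(4.1)), (np.int64(49), np.float64(99.9), np.float64(5.0)), (np.int64(45), np.float64(100.6), np.float64(4.7)), (np.int64(50), np.float64(100.1), np.float64(4.9))]
before [221.88341571 136.35819309] 35 221.54285714285714 137.31428571428572 218 135
after [221.88341571 136.35819309] 35 221.54285714285714 137.31428571428572 218 135
```

The clip tips are back where they started to under 1 mm (spread would be 6 mm or more at the tips), and the cartridge is level and centred. I hand in.

```bash
python3 - <<'E'
from plant import robot
print(robot.sense()["t"]);robot.close_job()
E
```

```text
25.7583
the job is handed in; nothing more can be done
```

I snapped the fresh cartridge into the grey holder with its blue end at the blue clip, released it, moved the arm clear and handed in at 25.8 s. The interface gave no verdict.

**Pressing:** I went down in small steps and shifted sideways until the side forces were small. The noses gave way with about 7 N net push at the stops, then drew the cartridge down. I stopped on the supports at about 13–14 N, under the 25 N limit.

**Last checks:**
- **Height and level:** the axis is about 85–86 mm above the bench, and the crown height differs by less than 1 mm along its length.
- **Centring:** the top camera puts it about 1 mm from the holder's middle and within 0.5 mm of its centre line.
- **Clips:** both tips are back within 1 mm of where they were before, so the clips have closed.
- **Surroundings:** the last top picture shows the spent cartridge and the bystanders where they were.

**What disagreed:** the side camera sits about 2–3 mm off the top camera. Its last fit gave −3.4 mm along the axis, but the clips in view disturbed that fit (rms 6 mm), so I relied on the top view and the balanced clip forces. I saw no sign of contact with the supports being lost after release, but I could not measure that contact directly.

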